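# Snap the lid onto the tub of tomatoes

### The arm

A 6-joint arm with a two-finger parallel gripper is mounted at the origin on the work surface. World frame = base frame: x ahead of the robot, y to its left, z up, the work surface at z = 0. Lengths are in m, angles in rad, forces in N, time in s.
With the tool pointing down it reaches from about 0.25 to 0.725 m from the base axis. Payload 4 kg.
Tool frame: the origin (TCP) lies midway between the tips of the shut fingers; the grasp point (between the pads) lies 19 mm behind it; z points along the fingers, y is the direction in which the jaws open and shut (so a half turn about z gives the same grasp; the last joint's range is limited). The gripper opens to 85 mm and grips with 20 to 120 N. Pads are 22 mm wide; open, the fingers measure 114 mm over their backs; the gripper's body (76 mm by 85 mm) begins 54 mm behind the grasp point. The pads swing forward as they close: fully open they stand 13 mm farther back than shut.
Start: joints at [1.164, 0.241, 0.005, 1.335, 0, 1.571], TCP at [0.198, 0.459, 0.231] pointing down, gripper open.
Joint ranges: [-2.72, 2.72], [-1.05, 1.87], [-1.09, 1.28], [-1.99, 2.15], [-1.42, 1.44], [-3.14, 3.14]. Speed limits (rad/s): [2.79, 2.79, 3.14, 3.14, 3.14, 3.14].

### API

Orientations are given as a unit quaternion [x, y, z, w].
In Python, from bench import robot gives the robot as it stands.
- The arm moves only by the tool servo_tool, never from a script. Its arguments are lists of equal length, an entry for each row: "jaw": the gripper's target within -1 to 1 (shut at 1, half-way at 0, fully open at -1); "xyz": the shift along the tool's x, y, z as a fraction of full scale, a list of three; "twist": the turn, a rotation vector about the tool's x, y, z as a fraction of full scale, a list of three. In form: {"jaw": [jaw, ...], "xyz": [[tx, ty, tz], ...], "twist": [[ax, ay, az], ...]}. A call has exactly 10 rows; each row is the pose to reach, as a shift and turn from the pose commanded when the call began, along the tool's axes at that moment; what a row does not reach only later rows make up. Full scale, the value 1, is 0.12 m for a shift and 90 degrees for a turn. A row lasts 1/10 s, in which the tool goes at most 50 mm and 8.59 degrees, less where a joint would pass 70% of its speed; a pose out of reach is approached as far as the arm can. A call with a number of a shift or a turn outside -1 to 1 is refused whole. A call with a gripper value outside its range is refused whole. The fingers move at their own pace and stop on an object; the grip force is fixed at half the most. Time passes only in rows, so rows that repeat a pose let the fingers close, or fill a call up. It gives the time, the measured TCP pose, the force and the opening at its end, in the units of the state.
- robot.observe(): the state, without advancing time (a new reading comes with each control period).
- robot.read_camera(name): name is "scene" or "top" or "wrist"; returns the picture (400x640x3 uint8, red, green, blue); there is no depth.
- robot.camera_model(name): a dict with "fovy" (degrees; the focal length in pixels is half the picture's height over the tangent of half this angle, whatever the lens; pixels are square), "cx", "cy" (the principal point, pixels), "extrinsics" (4x4, takes a point from world to camera coordinates). Camera axes: x right, y up, looking along -z (the intrinsics and any distortion apply to the point x, -y, -z); pixel columns grow to the right and rows downward; lengths in m; the calibration is good to about 2 mm. A picture is of the moment at which its call begins: read the wrist's pose just before it. camera_model takes no time and is no camera call; for the wrist camera it gives the pose at the moment of the call.
- robot.job_done(): hands the job in, once; it reports no verdict.
Trained networks look in the newest picture that a camera, given by its name, has taken for a name from the list of things; names that differ only in an ending like _2 or _b are one class to them, and where a whole thing is asked for, a point or a joint stands for the part that bears it (a point fixed in the world has none). Each returns a list of dicts, best first, with "p" (0 to 1); they miss things now and then, are a little off and sometimes report something else, mostly with a low value. They report only what shows in the picture. A call takes as long as a camera call. They do not tell look-alikes from the thing itself.
- robot.masks_of(camera, target): "region" (400x640 bool, what is visible of it).
- robot.landmark_of(camera, target): "location" ([x, y, z] in m, in the coordinates of the camera as it stood for that picture, good to about 4 mm: a listed point, or the origin of a listed thing).
The state is a dict: "t": time; "q": joint angles; "joint_vel": joint speeds; "joint_efforts": joint torques, N m; "eef_pos": TCP position; "ee_rot": TCP orientation; "contact_force": force on the tool from outside, world axes, zero at the start; "moment": the same for the moment, N m; "grip_width": opening from 0.0 (shut) to 1.0 (fully open).
Only numpy, scipy, OpenCV 4.12 (cv2) and the standard library are available. Lean on these libraries where they do the work, as an engineer would, in place of code of your own. Each camera call takes 0.05 s, during which the arm holds its last target.

### The job

Pick up the red lid by its knob, set it on the tub of red tomatoes without dropping or slamming it, and press it straight down until it snaps under the tub's clips and sits level and fully down on the rim all round, then let go. Leave the green lid and the spice jar where they are.

Things in the scene. Friction and masses are not known exactly. Their poses are not given: they have to be found in the camera images.
- red_lid_knob (a point): Centre of the loose red lid's knob (upright cylinder, 32 mm diameter, 34 mm tall), half-way up; z up. Below it: a step 80 mm wide, its top 17 mm below this point; a flange 100 mm wide, underside 31 mm below; a white tapered plug 20 mm deep, 87 mm wide at the flange, 72 mm at its foot. Stands on its plug, this point 51 mm over the counter. About 60 g, fits any way round.
- tomato_tub_rim (a point): Centre of the mouth, at rim height, of the fixed clear tub of red tomatoes (not the limes); z up. 75 mm tall, mouth 90 mm inside. Four grey spring clips round the rim, to 60 mm from its axis, tops 14 mm over it. A loose lid rests on them, maybe askew, knob centre 37 to 43 mm above this point; a straight push of 3 to 10 N snaps it past; fully down, knob centre is 31 mm above.
- green_lid_knob (a point): Centre of the knob of the loose green lid, same shape and size as the red one, standing on the counter on its plug; not to be moved.
- spice_jar_mid (a point): Middle (half-way up) of a small spice jar with a black cap standing upright on the counter, 42 mm in diameter and 90 mm tall; not to be moved.
There are look-alikes about, which are no part of the job. Leave any black or brown look-alike of the part that bears tomato_tub_rim alone. What is shaped like the part that bears red_lid_knob but blue is not meant.

How it is judged:
By the outcome, as a careful person would: the job done as asked, in the order asked, and still so for the second after the job is handed in, with the robot touching nothing.
It also fails if it takes over 38 s, if anything falls off the work surface, if the arm or the gripper's body presses on something with over 40 N, if the wrist force passes 120 N, or if a joint passes its speed limit or range.

## Working session

There is one attempt and no reset: what is moved stays moved. The work goes in short steps, Python scripts to look and compute and a tool call to move; the robot and the scene stay as the last step left them, time stands still between calls to the robot, and variables do not carry over. Pictures are saved under pics/ and viewed, and the job is handed in when it is done.

Besides the shell and the picture viewer there is one more tool, called after "Request:" by a JSON object that holds its "api" and its "payload", one argument or row to a line. servo_tool: Moves the arm, as the interface text tells. Its arguments: {"type":"object","properties":{"jaw":{"type":"array","items":{"type":"number"}},"xyz":{"type":"array","items":{"type":"array","items":{"type":"number"}}},"twist":{"type":"array","items":{"type":"array","items":{"type":"number"}}}},"required":["jaw","xyz","twist"]}

```bash
ls; mkdir -p pics
python3 - <<'E'
from bench import robot
import cv2,json,numpy as np
s=robot.observe(); print({k:np.round(v,4).tolist() for k,v in s.items()})
for c in ["scene","top"]:
    im=robot.read_camera(c); cv2.imwrite(f"pics/{c}0.png",im[:,:,::-1])
    m=robot.camera_model(c); print(c,m)
    for n in ["red_lid_knob","tomato_tub_rim","green_lid_knob","spice_jar_mid"]:
        for d in robot.landmark_of(c,n):
            p=np.linalg.inv(m["extrinsics"])@np.r_[d["location"],1]
            x=np.array(d["location"]); f=200/np.tan(np.radians(m["fovy"]/2))
            print(c,n,round(d["p"],2),p[:3].round(4),(m["cx"]+f*x[0]/-x[2]).round(),(m["cy"]-f*x[1]/-x[2]).round())
E
```

```text
pics
{'t': 0.0, 'q': [1.164, 0.2414, 0.0037, 1.3352, 0.0, 1.5708], 'joint_vel': [-0.0009, -0.0016, 0.0008, 0.0006, 0.001, 0.0014], 'joint_efforts': [-0.0002, -37.2321, 25.2407, 0.0171, -0.0002, 0.0], 'eef_pos': [0.1976, 0.4586, 0.2304], 'ee_rot': [0.202, 0.9794, -0.001, -0.0002], 'contact_force': [0.5592, -0.1458, -0.913], 'moment': [0.045, 0.0285, -0.0413], 'grip_width': 0.9972}
scene {'fovy': 47.87583477802944, 'cx': 317.56228020072217, 'cy': 203.66836740489163, 'extrinsics': array([[-0.25437411,  0.96695333,  0.01717729,  0.13649253],
       [-0.55957226, -0.16164536,  0.81286509,  0.24834964],
       [ 0.78877924,  0.1971599 ,  0.58219866, -1.55998547],
       [ 0.        ,  0.        ,  0.        ,  1.        ]])}
scene red_lid_knob 0.63 [ 0.4065 -0.0999  0.049 ] 295.0 176.0
scene red_lid_knob 0.59 [ 0.4641 -0.2464  0.051 ] 236.0 178.0
scene red_lid_knob 0.5 [0.4529 0.1874 0.0504] 398.0 201.0
scene tomato_tub_rim 0.95 [0.8161 0.2313 0.0736] 401.0 305.0
scene tomato_tub_rim 0.92 [0.6666 0.0661 0.0739] 332.0 238.0
scene tomato_tub_rim 0.74 [0.6241 0.2306 0.0765] 411.0 239.0
scene 
[... 230 characters left out ...]
14, -0.99916541,  0.0401302 , -0.02381765],
       [ 0.98922661,  0.01339834,  0.14577789, -0.5599988 ],
       [-0.1461939 ,  0.03858716,  0.9885031 , -0.89165819],
       [ 0.        ,  0.        ,  0.        ,  1.        ]])}
top red_lid_knob 0.88 [ 0.3135 -0.2033  0.0519] 406.0 323.0
top red_lid_knob 0.81 [ 0.4129 -0.1017  0.0492] 357.0 275.0
top red_lid_knob 0.64 [ 0.4697 -0.2433  0.0517] 422.0 249.0
top tomato_tub_rim 0.93 [0.6677 0.074  0.0743] 277.0 155.0
top tomato_tub_rim 0.8 [0.8198 0.2358 0.0747] 204.0 86.0
top tomato_tub_rim 0.73 [0.6251 0.2311 0.0791] 202.0 172.0
top green_lid_knob 0.96 [0.456  0.1894 0.0535] 220.0 253.0
top spice_jar_mid 0.84 [0.5451 0.0066 0.0416] 307.0 213.0
```

View pics/scene0.png

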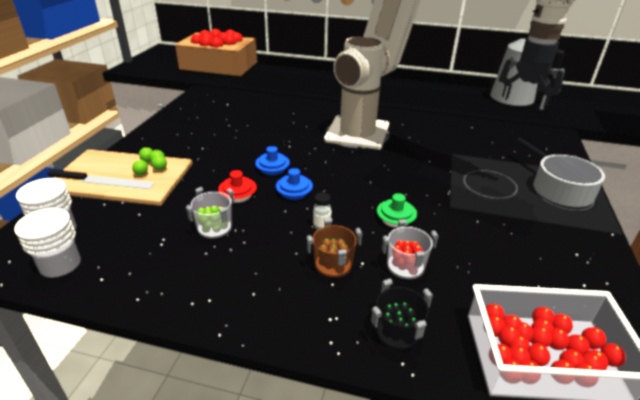

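View pics/top0.png

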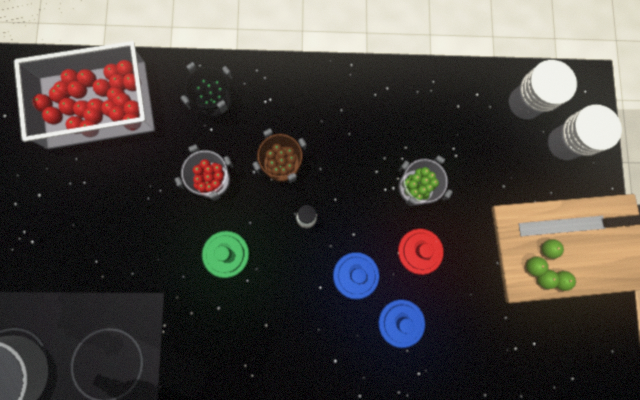

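Candidates for the red lid in the top image: red (421,250), blue (357,275) and blue (402,323). The green one at (225,254) is to be left alone. For the tub: clear with red tomatoes (205,173), clear with limes (424,181), brown (279,156) and black (209,90). I choose red (421,250) and the tub at (205,173), and check both in one close crop.

Run:
```python
import cv2,numpy as np
from bench import robot
t=cv2.imread("pics/top0.png")
a=cv2.resize(t[205:295,375:465],(400,400),interpolation=3);b=cv2.resize(t[128:218,160:250],(400,400),interpolation=3)
cv2.imwrite("pics/crop0.png",np.hstack([a,b]))
s=robot.observe();m=robot.camera_model("wrist")
from scipy.spatial.transform import Rotation as R
T=np.eye(4);T[:3,:3]=R.from_quat(s["ee_rot"]).as_matrix();T[:3,3]=s["eef_pos"]
print(m["fovy"],m["cx"],m["cy"]);print((np.linalg.inv(T)@np.linalg.inv(m["extrinsics"])).round(4))
print(T.round(3))
```

```text
69.06677135054889 325.794963726682 206.16831923964142
[[ 5.000e-04  9.525e-01  3.046e-01  7.780e-02]
 [ 1.000e+00 -9.000e-04  1.400e-03  4.000e-04]
 [ 1.700e-03  3.046e-01 -9.525e-01 -1.417e-01]
 [ 0.000e+00  0.000e+00  0.000e+00  1.000e+00]]
[[-0.918  0.396 -0.     0.198]
 [ 0.396  0.918 -0.     0.459]
 [ 0.    -0.    -1.     0.231]
 [ 0.     0.     0.     1.   ]]
```

View pics/crop0.png

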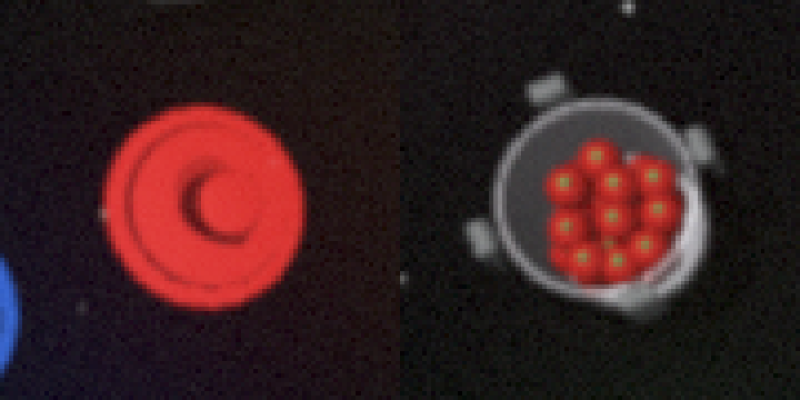

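The crop confirms it: the lid on the left is red, and the tub on the right is clear with red tomatoes. The tub's clips sit at about 25°+90°k in world yaw, so the current jaw axis (67°) falls midway between them and I keep this orientation. Now moving toward the lid.

Request:
{"api": "servo_tool", "payload": {
  "jaw": [-1,-1,-1,-1,-1,-1,-1,-1,-1,-1],
  "xyz": [
    [-0.05,-0.03,0],
    [-0.15,-0.08,0],
    [-0.27,-0.14,0],
    [-0.4,-0.2,0],
    [-0.53,-0.27,0],
    [-0.66,-0.33,0],
    [-0.78,-0.39,0],
    [-0.88,-0.44,0],
    [-0.95,-0.48,0],
    [-1,-0.5,0]
  ],
  "twist": [
    [0,0,0],
    [0,0,0],
    [0,0,0],
    [0,0,0],
    [0,0,0],
    [0,0,0],
    [0,0,0],
    [0,0,0],
    [0,0,0],
    [0,0,0]
  ]
}}

```text
t: 1.5
eef_pos: [0.2848, 0.3557, 0.2314]
ee_rot: [0.202, 0.979, 0.0, 0.0]
contact_force: [-0.5, 0.0, -0.1]
grip_width: 0.998
```

Request:
{"api": "servo_tool", "payload": {
  "jaw": [-1,-1,-1,-1,-1,-1,-1,-1,-1,-1],
  "xyz": [
    [-0.05,-0.05,0],
    [-0.15,-0.15,0],
    [-0.27,-0.27,0],
    [-0.4,-0.4,0],
    [-0.53,-0.53,0],
    [-0.66,-0.66,0],
    [-0.8,-0.8,0],
    [-0.9,-0.9,0],
    [-1,-1,0],
    [-1,-1,0]
  ],
  "twist": [
    [0,0,0],
    [0,0,0],
    [0,0,0],
    [0,0,0],
    [0,0,0],
    [0,0,0],
    [0,0,0],
    [0,0,0],
    [0,0,0],
    [0,0,0]
  ]
}}

```text
t: 2.5
eef_pos: [0.3472, 0.1976, 0.2313]
ee_rot: [0.203, 0.979, -0.0, 0.0]
contact_force: [0.6, -0.4, -1.0]
grip_width: 0.998
```

```bash
cat > h.py <<'E'
from bench import robot
import cv2,numpy as np
def look(tag,names,cam="wrist"):
    m=robot.camera_model(cam); im=robot.read_camera(cam)
    s=robot.observe(); print("t",s["t"],np.round(s["eef_pos"],4),np.round(s["ee_rot"],4),"F",np.round(s["contact_force"],2),"w",round(float(s["grip_width"]),3))
    cv2.imwrite(f"pics/{tag}.png",im[:,:,::-1]); np.save(f"pics/{tag}_E.npy",m["extrinsics"])
    f=200/np.tan(np.radians(m["fovy"]/2))
    for n in names:
        for d in robot.landmark_of(cam,n):
            x=np.array(d["location"]);p=np.linalg.inv(m["extrinsics"])@np.r_[x,1]
            print(n,round(d["p"],2),p[:3].round(4),"px",round(m["cx"]+f*x[0]/-x[2]),round(m["cy"]-f*x[1]/-x[2]))
def proj(m,P):
    c=(m["extrinsics"]@np.r_[P,1])[:3]; f=200/np.tan(np.radians(m["fovy"]/2))
    return np.array([m["cx"]+f*c[0]/-c[2],m["cy"]-f*c[1]/-c[2]])
E
python3 -c "
from h import *
look('w1',['tomato_tub_rim'])"
```

```text
t 2.55 [0.3471 0.1985 0.2314] [ 2.027e-01  9.792e-01  2.000e-04 -1.000e-04] F [-0.71  0.57 -0.4 ] w 0.998
```

View pics/w1.png

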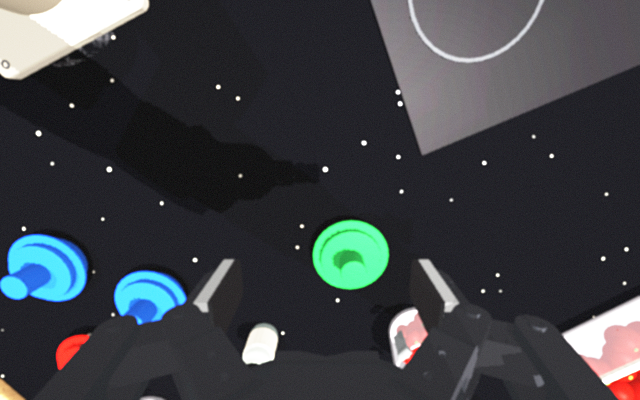

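The wrist view shows the green lid at (350,255). The fingers hide the tub at (405,340). Carrying on to the red lid.

Request:
{"api": "servo_tool", "payload": {
  "jaw": [-1,-1,-1,-1,-1,-1,-1,-1,-1,-1],
  "xyz": [
    [-0.05,-0.07,0],
    [-0.14,-0.18,0],
    [-0.23,-0.29,0],
    [-0.32,-0.4,0],
    [-0.4,-0.5,0],
    [-0.48,-0.6,0],
    [-0.56,-0.7,0],
    [-0.64,-0.8,0],
    [-0.72,-0.9,0],
    [-0.8,-1,0]
  ],
  "twist": [
    [0,0,0],
    [0,0,0],
    [0,0,0],
    [0,0,0],
    [0,0,0],
    [0,0,0],
    [0,0,0],
    [0,0,0],
    [0,0,0],
    [0,0,0]
  ]
}}

```text
t: 3.6
eef_pos: [0.3877, 0.0503, 0.2313]
ee_rot: [0.201, 0.98, -0.0, -0.0]
contact_force: [0.4, 0.1, 0.1]
grip_width: 0.999
```

Request:
{"api": "servo_tool", "payload": {
  "jaw": [-1,-1,-1,-1,-1,-1,-1,-1,-1,-1],
  "xyz": [
    [-0.08,-0.1,0],
    [-0.16,-0.2,0],
    [-0.24,-0.3,0],
    [-0.32,-0.4,0],
    [-0.4,-0.5,0],
    [-0.48,-0.6,0],
    [-0.56,-0.7,0],
    [-0.64,-0.8,0],
    [-0.72,-0.9,0],
    [-0.8,-1,0]
  ],
  "twist": [
    [0,0,0],
    [0,0,0],
    [0,0,0],
    [0,0,0],
    [0,0,0],
    [0,0,0],
    [0,0,0],
    [0,0,0],
    [0,0,0],
    [0,0,0]
  ]
}}

```text
t: 4.6
eef_pos: [0.4284, -0.0978, 0.2312]
ee_rot: [0.201, 0.98, -0.0, -0.0]
contact_force: [0.8, -0.1, -0.6]
grip_width: 1.0
```

Request:
{"api": "servo_tool", "payload": {
  "jaw": [-1,-1,-1,-1,-1,-1,-1,-1,-1,-1],
  "xyz": [
    [-0.1,-0.12,0],
    [-0.2,-0.24,0],
    [-0.3,-0.36,0],
    [-0.4,-0.48,0],
    [-0.5,-0.6,0],
    [-0.6,-0.72,0],
    [-0.68,-0.83,0],
    [-0.74,-0.92,0],
    [-0.78,-0.98,0],
    [-0.78,-0.98,0]
  ],
  "twist": [
    [0,0,0],
    [0,0,0],
    [0,0,0],
    [0,0,0],
    [0,0,0],
    [0,0,0],
    [0,0,0],
    [0,0,0],
    [0,0,0],
    [0,0,0]
  ]
}}

```text
t: 5.6
eef_pos: [0.4679, -0.2433, 0.2311]
ee_rot: [0.202, 0.979, 0.0, -0.0]
contact_force: [-0.3, 0.2, -0.1]
grip_width: 1.002
```

```bash
python3 -c "
from h import *
look('w2',['red_lid_knob'])
m=robot.camera_model('wrist'); print(proj(m,[.467,-.245,.051]),proj(m,[.467,-.245,.068]))"
```

```text
t 5.65 [ 0.4677 -0.2426  0.2311] [ 2.022e-01  9.793e-01  2.000e-04 -2.000e-04] F [-0.35  0.22  0.84] w 1.0
red_lid_knob 0.91 [ 0.4169 -0.1017  0.0511] px 433 88
red_lid_knob 0.63 [ 0.3097 -0.2028  0.05  ] px 300 23
red_lid_knob 0.59 [ 0.4641 -0.2462  0.0506] px 322 183
[323.40691631 185.61063453] [323.2631918  189.33122844]
```

View pics/w2.png

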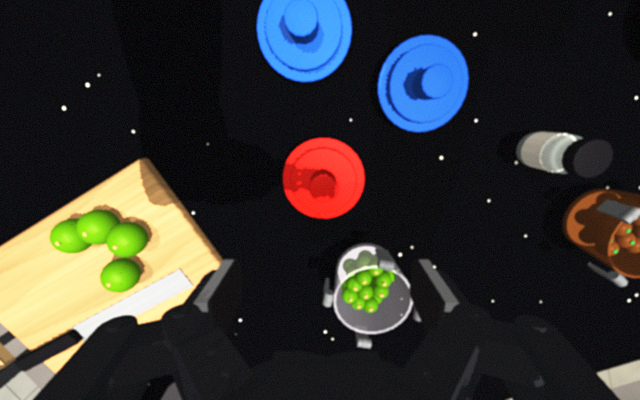

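The wrist view shows the red lid at (324,178), knob top at about (322,184). I measure it from the flange outline in each view.

```bash
cat > meas.py <<'E'
from h import *
from scipy.optimize import least_squares
def lidmask(tag,near):
    im=cv2.imread(f"pics/{tag}.png"); b,g,r=[im[:,:,i].astype(int) for i in range(3)]
    m=((r>60)&(r>2.2*g)&(r>2.2*b)).astype(np.uint8)
    n,l,st,c=cv2.connectedComponentsWithStats(m); k=1+np.argmin([np.hypot(*(c[i]-near))+1000*(st[i,4]<200) for i in range(1,n)])
    return (l==k).astype(np.uint8)
def fitel(mk):
    cs,_=cv2.findContours(mk,cv2.RETR_EXTERNAL,cv2.CHAIN_APPROX_NONE); c=max(cs,key=len); return cv2.fitEllipse(cv2.convexHull(c))
E
python3 - <<'E'
from meas import *
obs=[]
for cam,tag,near in [("top","top0",(421,250)),("scene","scene0",(238,187)),("wrist","w2",(324,178))]:
    m=robot.camera_model(cam); e=fitel(lidmask(tag,near)); print(cam,np.round(e[0],1),np.round(e[1],1)); 
    if cam!="scene": obs.append((m,e))
def circ(m,x,y,z,r):
    a=np.linspace(0,2*np.pi,60); p=np.array([proj(m,[x+r*np.cos(t),y+r*np.sin(t),z]) for t in a]).astype(np.float32); return cv2.fitEllipse(p)
for m,e in obs:
    # flange top z about .026 ; solve x,y with z fixed
    r=least_squares(lambda p:np.array(circ(m,p[0],p[1],.024,.05)[0])-e[0],[.467,-.245],diff_step=1e-3); q=circ(m,*r.x,.024,.05); print("single",r.x.round(4),np.round(q[1],1))
r=least_squares(lambda p:np.concatenate([np.array(circ(m,*p,.05)[0])-e[0] for m,e in obs]),[.467,-.245,.024],diff_step=1e-3);print("joint",r.x.round(4),r.fun.round(2))
E
```

```text
top [420.4 251.2] [46.2 47.8]
scene [236.5 184.1] [28.7 40.6]
wrist [323.2 177.7] [82.9 84.1]
single [ 0.466  -0.2472] [43.8 45.6]
single [ 0.4657 -0.245 ] [80.2 81.8]
joint [ 0.4648 -0.2446  0.0304] [-0.34  0.44 -0.07  0.29]
```

Request:
{"api": "servo_tool", "payload": {
  "jaw": [-1,-1,-1,-1,-1,-1,-1,-1,-1,-1],
  "xyz": [
    [0,0,0.06],
    [0.005,-0.01,0.18],
    [0.005,-0.02,0.32],
    [0.005,-0.02,0.46],
    [0.005,-0.02,0.6],
    [0.005,-0.02,0.74],
    [0.005,-0.02,0.86],
    [0.005,-0.02,0.95],
    [0.005,-0.02,1],
    [0.005,-0.02,1]
  ],
  "twist": [
    [0,0,0],
    [0,0,0],
    [0,0,0],
    [0,0,0],
    [0,0,0],
    [0,0,0],
    [0,0,0],
    [0,0,0],
    [0,0,0],
    [0,0,0]
  ]
}}

```text
t: 6.7
eef_pos: [0.4658, -0.2439, 0.1105]
ee_rot: [0.202, 0.979, 0.0, -0.001]
contact_force: [0.3, -1.4, 1.3]
grip_width: 1.002
```

```bash
python3 -c "
from meas import *
look('w3',['red_lid_knob'])
m=robot.camera_model('wrist'); e=fitel(lidmask('w3',(320,200)));print(e)
print(proj(m,[.4655,-.2455,.024]),proj(m,[.4655,-.2455,.051]))"
```

```text
t 6.75 [ 0.4663 -0.2443  0.1113] [ 2.019e-01  9.794e-01  1.000e-04 -1.000e-04] F [-0.46 -0.    2.2 ] w 0.996
red_lid_knob 0.98 [ 0.4643 -0.2454  0.0515] px 323 223
red_lid_knob 0.87 [ 0.4158 -0.0998  0.0464] px 499 73
((323.62969970703125, 208.99447631835938), (116.68740844726562, 121.95365142822266), 90.5946044921875)
[324.15090622 210.37102685] [323.89342093 221.94771032]
```

View pics/w3.png

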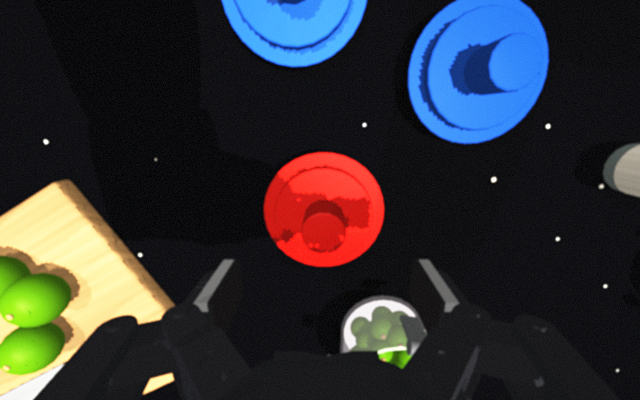

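The knob sits at (323,223) against a predicted (324,222), so the estimates agree. Descending and closing.

Request:
{"api": "servo_tool", "payload": {
  "jaw": [-1,-1,-1,-1,-1,-1,-1,-1,-1,0],
  "xyz": [
    [0,-0.01,0.06],
    [0,-0.01,0.14],
    [0,-0.01,0.22],
    [0,-0.01,0.3],
    [0,-0.01,0.38],
    [0,-0.01,0.46],
    [0,-0.01,0.53],
    [0,-0.01,0.58],
    [0,-0.01,0.6],
    [0,-0.01,0.6]
  ],
  "twist": [
    [0,0,0],
    [0,0,0],
    [0,0,0],
    [0,0,0],
    [0,0,0],
    [0,0,0],
    [0,0,0],
    [0,0,0],
    [0,0,0],
    [0,0,0]
  ]
}}

```text
t: 7.8
eef_pos: [0.4657, -0.2455, 0.0389]
ee_rot: [0.202, 0.979, 0.0, -0.0]
contact_force: [-0.8, -0.3, 0.7]
grip_width: 0.855
```

Request:
{"api": "servo_tool", "payload": {
  "jaw": [0.05,0.1,0.2,0.3,0.5,1,1,1,1,1],
  "xyz": [
    [0,0,0],
    [0,0,0],
    [0,0,0],
    [0,0,0],
    [0,0,0],
    [0,0,0],
    [0,0,0],
    [0,0,0],
    [0,0,0],
    [0,0,0]
  ],
  "twist": [
    [0,0,0],
    [0,0,0],
    [0,0,0],
    [0,0,0],
    [0,0,0],
    [0,0,0],
    [0,0,0],
    [0,0,0],
    [0,0,0],
    [0,0,0]
  ]
}}

```text
t: 8.8
eef_pos: [0.4663, -0.2458, 0.0399]
ee_rot: [0.202, 0.979, -0.0, 0.001]
contact_force: [-0.9, 0.6, 5.9]
grip_width: 0.353
```

Request:
{"api": "servo_tool", "payload": {
  "jaw": [1,1,1,1,1,1,1,1,1,1],
  "xyz": [
    [0,0,-0.03],
    [0,0,-0.1],
    [0,0,-0.2],
    [0,0,-0.33],
    [0,0,-0.46],
    [0,0,-0.6],
    [0,0.03,-0.74],
    [0,0.1,-0.86],
    [0,0.2,-0.95],
    [0,0.3,-1]
  ],
  "twist": [
    [0,0,0],
    [0,0,0],
    [0,0,0],
    [0,0,0],
    [0,0,0],
    [0,0,0],
    [0,0,0],
    [0,0,0],
    [0,0,0],
    [0,0,0]
  ]
}}

```text
t: 9.8
eef_pos: [0.4809, -0.2121, 0.1609]
ee_rot: [0.202, 0.979, -0.0, 0.001]
contact_force: [0.9, 0.9, -1.2]
grip_width: 0.349
```

```bash
python3 -c "
from h import *
look('w4',['red_lid_knob'])"
```

```text
t 9.85 [ 0.4819 -0.2104  0.1613] [2.011e-01 9.796e-01 5.000e-04 1.500e-03] F [ 1.11 -0.07  0.05] w 0.357
red_lid_knob 0.63 [ 0.416  -0.0979  0.0495] px 425 78
red_lid_knob 0.59 [ 0.481  -0.2117  0.1713] px 326 273
```

View pics/w4.png

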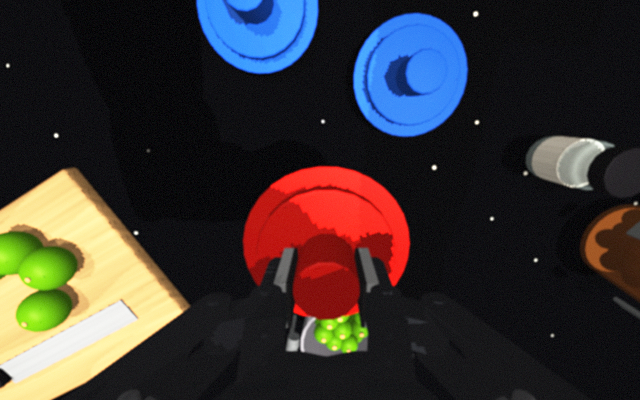

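The lid is held and looks level: flange centred at (327,240), knob between the pads at (327,285). Carrying it on.

Request:
{"api": "servo_tool", "payload": {
  "jaw": [1,1,1,1,1,1,1,1,1,1],
  "xyz": [
    [0,0.1,0],
    [0,0.2,0],
    [0.01,0.3,-0.01],
    [0.02,0.4,-0.02],
    [0.02,0.5,-0.03],
    [0.03,0.6,-0.03],
    [0.04,0.7,-0.03],
    [0.05,0.8,-0.03],
    [0.06,0.9,-0.03],
    [0.07,1,-0.03]
  ],
  "twist": [
    [0,0,0],
    [0,0,0],
    [0,0,0],
    [0,0,0],
    [0,0,0],
    [0,0,0],
    [0,0,0],
    [0,0,0],
    [0,0,0],
    [0,0,0]
  ]
}}

```text
t: 10.9
eef_pos: [0.5201, -0.098, 0.1629]
ee_rot: [0.202, 0.979, -0.0, -0.0]
contact_force: [0.3, -0.2, -0.6]
grip_width: 0.355
```

Request:
{"api": "servo_tool", "payload": {
  "jaw": [1,1,1,1,1,1,1,1,1,1],
  "xyz": [
    [0.01,0.1,0],
    [0.02,0.2,0],
    [0.03,0.3,0],
    [0.04,0.4,0],
    [0.05,0.5,0],
    [0.06,0.6,0],
    [0.07,0.7,0],
    [0.08,0.8,0],
    [0.09,0.9,0],
    [0.1,1,0]
  ],
  "twist": [
    [0,0,0],
    [0,0,0],
    [0,0,0],
    [0,0,0],
    [0,0,0],
    [0,0,0],
    [0,0,0],
    [0,0,0],
    [0,0,0],
    [0,0,0]
  ]
}}

```text
t: 11.9
eef_pos: [0.5566, 0.017, 0.1629]
ee_rot: [0.202, 0.979, -0.0, -0.0]
contact_force: [-0.5, 0.1, 0.2]
grip_width: 0.357
```

Request:
{"api": "servo_tool", "payload": {
  "jaw": [1,1,1,1,1,1,1,1,1,1],
  "xyz": [
    [0,0.1,0],
    [0,0.2,0],
    [0,0.3,0],
    [0,0.4,0],
    [0,0.5,0],
    [0,0.6,0],
    [0,0.7,0],
    [0,0.8,0],
    [0,0.88,0],
    [0,0.92,0]
  ],
  "twist": [
    [0,0,0],
    [0,0,0],
    [0,0,0],
    [0,0,0],
    [0,0,0],
    [0,0,0],
    [0,0,0],
    [0,0,0],
    [0,0,0],
    [0,0,0]
  ]
}}

```text
t: 12.9
eef_pos: [0.6004, 0.1185, 0.1628]
ee_rot: [0.202, 0.979, 0.0, 0.0]
contact_force: [0.5, 0.2, -0.8]
grip_width: 0.353
```

```bash
python3 -c "
from h import *
look('w5',['tomato_tub_rim','red_lid_knob'])
look('s5',['red_lid_knob'],'scene')
look('t5',['red_lid_knob','tomato_tub_rim'],'top')"
```

```text
t 12.95 [0.6005 0.1187 0.1628] [2.014e-01 9.795e-01 2.000e-04 1.000e-04] F [ 0.36  0.2  -0.41] w 0.357
tomato_tub_rim 0.73 [0.8158 0.2357 0.0746] px 520 356
tomato_tub_rim 0.66 [0.6227 0.23   0.0709] px 461 183
red_lid_knob 0.9 [0.6014 0.1191 0.1772] px 327 278
t 13.1 [0.5999 0.1172 0.1628] [ 2.020e-01  9.794e-01 -2.000e-04 -2.000e-04] F [ 0.33  1.16 -0.64] w 0.357
red_lid_knob 0.82 [ 0.4092 -0.0982  0.0491] px 295 176
red_lid_knob 0.66 [0.5991 0.1175 0.1722] px 365 188
red_lid_knob 0.57 [ 0.3101 -0.2021  0.047 ] px 271 154
t 13.2 [0.5998 0.1169 0.1629] [ 2.023e-01  9.793e-01 -1.000e-04 -1.000e-04] F [ 0.2  -0.28 -0.39] w 0.358
red_lid_knob 0.65 [ 0.4151 -0.1021  0.0542] px 358 274
red_lid_knob 0.59 [ 0.3097 -0.2025  0.052 ] px 405 325
tomato_tub_rim 0.98 [0.6685 0.0741 0.074 ] px 277 154
```

View pics/w5.png

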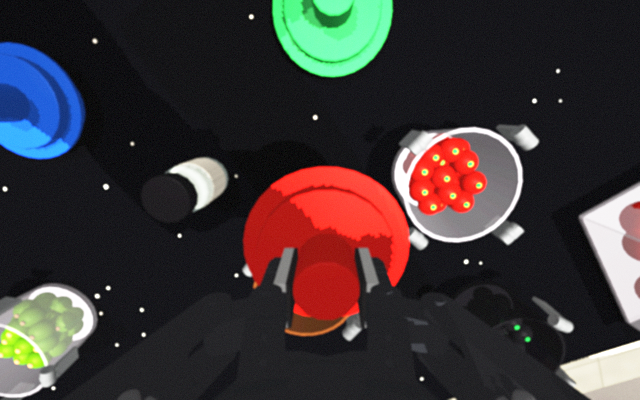

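View pics/t5.png

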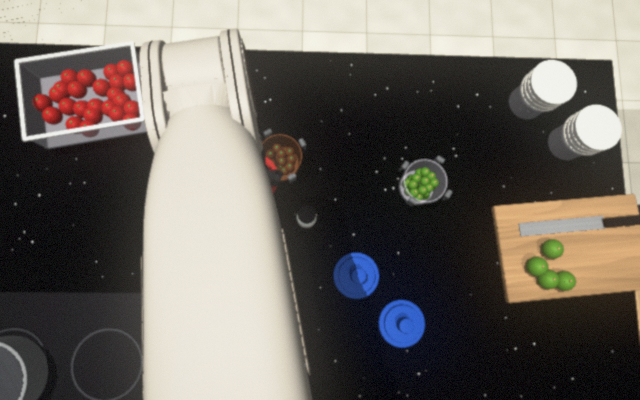

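The tub rim is clear in the wrist view, centred at about (463,184), with the clips all round. I check a candidate centre by overlaying circles on all three views.

```bash
cat > ov.py <<'E'
from h import *
import sys
P=np.array([.6243,.2306,.075])
out=[]
for cam,tag,c in [("wrist","w5",(463,184)),("top","top0",(205,173)),("scene","scene0",(409,245))]:
    m=robot.camera_model(cam)
    if cam=="wrist": m["extrinsics"]=np.load("pics/w5_E.npy")
    k=4 if cam=="wrist" else 6
    h=int(400/k/1.5*1.0)//1
    h=66 if cam=="wrist" else 44
    im=cv2.imread(f"pics/{tag}.png")[c[1]-h:c[1]+h,c[0]-h:c[0]+h]
    s=400/(2*h); im=cv2.resize(im,(400,400),interpolation=cv2.INTER_CUBIC)
    for r,col in [(.045,(0,255,0)),(.0475,(0,255,255))]:
        a=np.linspace(0,2*np.pi,90)
        p=np.array([(proj(m,P+[r*np.cos(t),r*np.sin(t),0])-np.array(c)+h+.5)*s for t in a])
        cv2.polylines(im,[p.round().astype(np.int32)],True,col,1)
    out.append(im)
cv2.imwrite("pics/ov.png",np.hstack([cv2.resize(o,(266,266)) if 0 else o for o in out[:2]])); cv2.imwrite("pics/ov2.png",out[2])
E
python3 ov.py
```

```text
(no output)
```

View pics/ov.png

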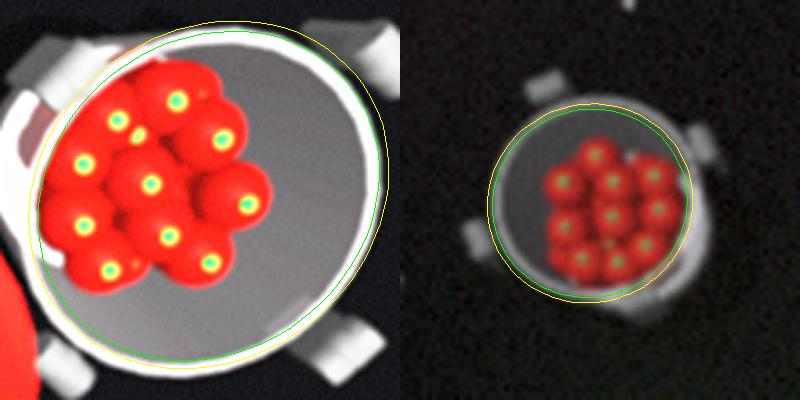

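View pics/ov2.png

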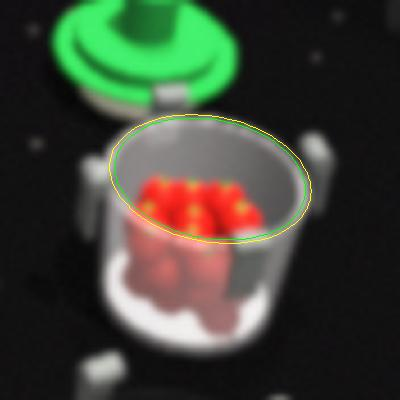

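```bash
sed -i 's/^P=.*/P=np.array([.6258,.2292,.075])/' ov.py; python3 ov.py
```

```text
(no output)
```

View pics/ov.png

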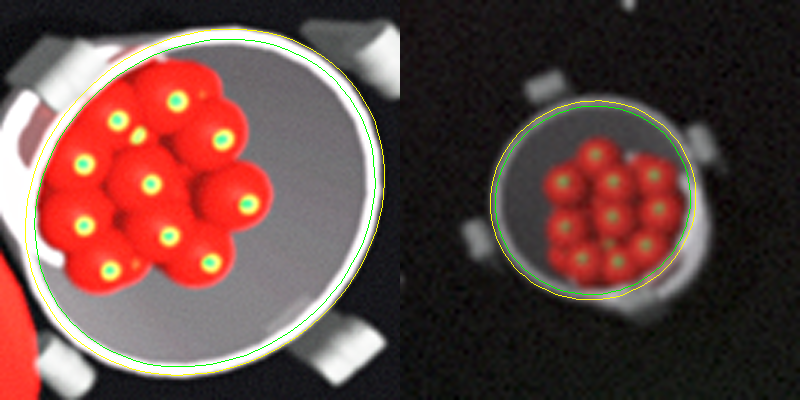

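View pics/ov2.png

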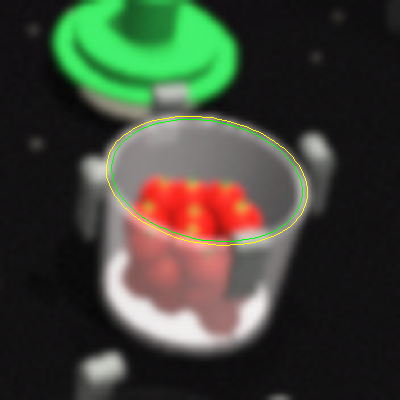

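Request:
{"api": "servo_tool", "payload": {
  "jaw": [1,1,1,1,1,1,1,1,1,1],
  "xyz": [
    [0.01,0.06,0],
    [0.03,0.17,0],
    [0.06,0.3,0],
    [0.08,0.43,0],
    [0.1,0.56,0],
    [0.13,0.69,0],
    [0.15,0.8,0],
    [0.17,0.89,0],
    [0.17,0.935,0],
    [0.17,0.935,0]
  ],
  "twist": [
    [0,0,0],
    [0,0,0],
    [0,0,0],
    [0,0,0],
    [0,0,0],
    [0,0,0],
    [0,0,0],
    [0,0,0],
    [0,0,0],
    [0,0,0]
  ]
}}

```text
t: 14.3
eef_pos: [0.6258, 0.2292, 0.1627]
ee_rot: [0.202, 0.979, -0.0, 0.0]
contact_force: [0.1, -0.4, -0.1]
grip_width: 0.352
```

```bash
python3 -c "
from h import *
look('w6',['red_lid_knob'])
look('s6',['red_lid_knob'],'scene')
print(robot.observe()['eef_pos'])
im=cv2.imread('pics/s6.png')[130:280,310:510];cv2.imwrite('pics/s6c.png',cv2.resize(im,(800,600),interpolation=3))"
```

```text
t 14.35 [0.6257 0.2285 0.1627] [ 2.019e-01  9.794e-01 -2.000e-04 -1.000e-04] F [ 0.97  0.14 -0.73] w 0.353
red_lid_knob 0.74 [0.6264 0.2305 0.1728] px 328 273
t 14.45 [0.6256 0.2278 0.1629] [ 2.024e-01  9.793e-01 -2.000e-04 -1.000e-04] F [-0.37  0.19 -1.  ] w 0.356
red_lid_knob 0.9 [ 0.4112 -0.1014  0.0501] px 294 176
red_lid_knob 0.87 [0.6238 0.226  0.1713] px 415 203
red_lid_knob 0.8 [ 0.3083 -0.2004  0.0514] px 272 153
[0.62564895 0.22773558 0.16296965]
```

View pics/w6.png

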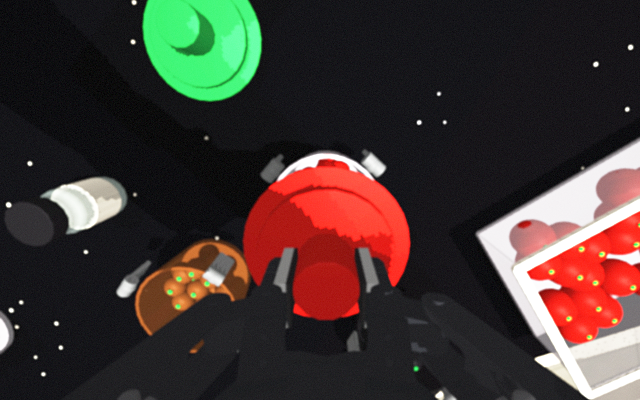

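View pics/s6c.png

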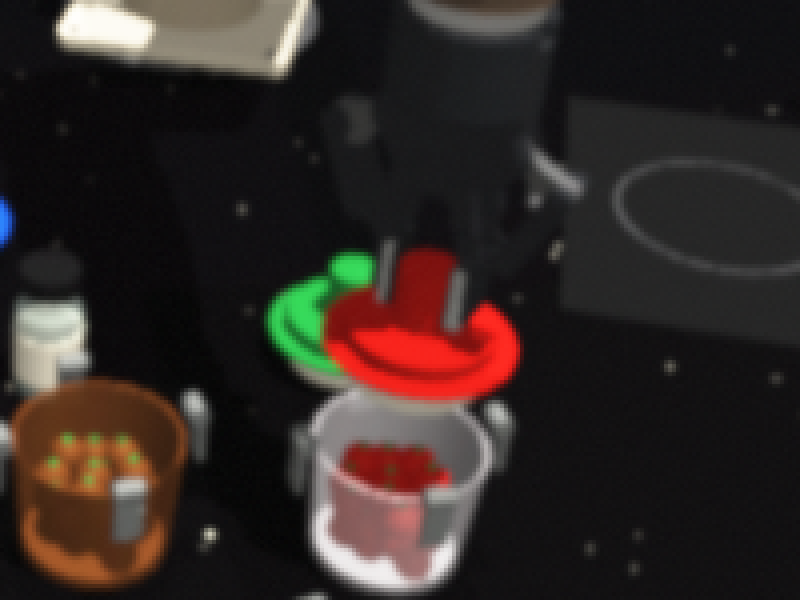

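The lid is centred over the tub, with the near clips at (275,168) and (373,163), symmetric about the lid. Descending to just above contact.

Request:
{"api": "servo_tool", "payload": {
  "jaw": [1,1,1,1,1,1,1,1,1,1],
  "xyz": [
    [0,0.005,0.03],
    [0,0.005,0.09],
    [0,0.005,0.15],
    [0,0.005,0.21],
    [0,0.005,0.27],
    [0,0.005,0.33],
    [0,0.005,0.37],
    [0,0.005,0.4],
    [0,0.005,0.42],
    [0,0.005,0.42]
  ],
  "twist": [
    [0,0,0],
    [0,0,0],
    [0,0,0],
    [0,0,0],
    [0,0,0],
    [0,0,0],
    [0,0,0],
    [0,0,0],
    [0,0,0],
    [0,0,0]
  ]
}}

```text
t: 15.5
eef_pos: [0.6258, 0.229, 0.1122]
ee_rot: [0.202, 0.979, -0.0, -0.0]
contact_force: [-1.0, 0.1, -1.2]
grip_width: 0.356
```

```bash
python3 -c "
from h import *
look('w7',['red_lid_knob'])
look('s7',['red_lid_knob'],'scene')
im=cv2.imread('pics/s7.png')[180:285,350:490];cv2.imwrite('pics/s7c.png',cv2.resize(im,(800,600),interpolation=3))"
```

```text
t 15.55 [0.6259 0.2291 0.1126] [0.202  0.9794 0.     0.    ] F [ 0.69  0.63 -0.85] w 0.354
red_lid_knob 0.91 [0.6242 0.2318 0.1222] px 329 268
t 15.65 [0.6262 0.2292 0.1129] [2.020e-01 9.794e-01 2.000e-04 3.000e-04] F [-0.45 -0.1   0.2 ] w 0.357
red_lid_knob 0.95 [0.6235 0.2282 0.1221] px 412 222
red_lid_knob 0.82 [ 0.3096 -0.2024  0.0492] px 271 153
red_lid_knob 0.77 [ 0.4072 -0.0968  0.0514] px 296 175
```

View pics/s7c.png

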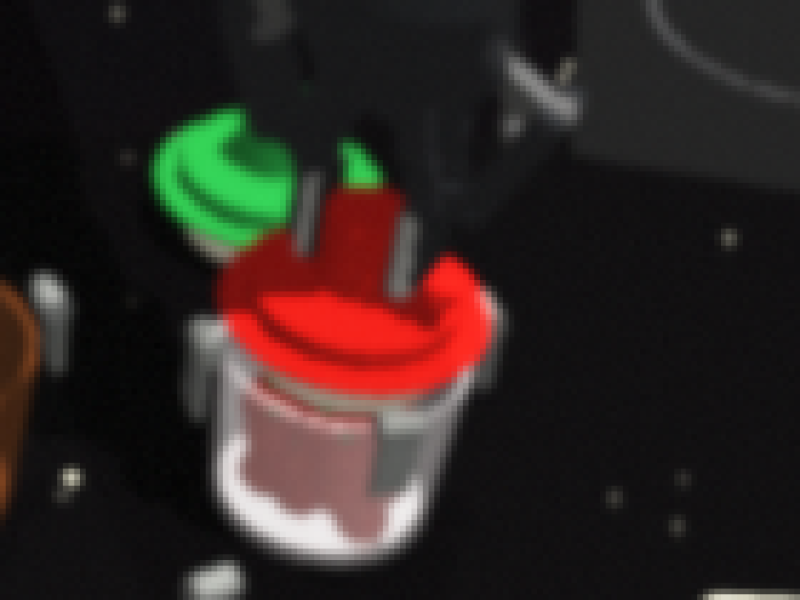

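It is centred, with the plug entering the mouth and no contact force yet. Lowering gently onto the clips.

Request:
{"api": "servo_tool", "payload": {
  "jaw": [1,1,1,1,1,1,1,1,1,1],
  "xyz": [
    [0,0,0.008],
    [0,0,0.016],
    [0,0,0.024],
    [0,0,0.032],
    [0,0,0.04],
    [0,0,0.048],
    [0,0,0.055],
    [0,0,0.06],
    [0,0,0.065],
    [0,0,0.065]
  ],
  "twist": [
    [0,0,0],
    [0,0,0],
    [0,0,0],
    [0,0,0],
    [0,0,0],
    [0,0,0],
    [0,0,0],
    [0,0,0],
    [0,0,0],
    [0,0,0]
  ]
}}

```text
t: 16.7
eef_pos: [0.6261, 0.229, 0.1052]
ee_rot: [0.202, 0.979, 0.0, 0.0]
contact_force: [0.4, -1.2, 3.6]
grip_width: 0.353
```

Request:
{"api": "servo_tool", "payload": {
  "jaw": [1,1,1,1,1,1,1,1,1,1],
  "xyz": [
    [0,0,0.005],
    [0,0,0.01],
    [0,0,0.015],
    [0,0,0.02],
    [0,0,0.025],
    [0,0,0.03],
    [0,0,0.035],
    [0,0,0.04],
    [0,0,0.04],
    [0,0,0.04]
  ],
  "twist": [
    [0,0,0],
    [0,0,0],
    [0,0,0],
    [0,0,0],
    [0,0,0],
    [0,0,0],
    [0,0,0],
    [0,0,0],
    [0,0,0],
    [0,0,0]
  ]
}}

```text
t: 17.7
eef_pos: [0.6258, 0.229, 0.0994]
ee_rot: [0.202, 0.979, -0.0, -0.0]
contact_force: [1.0, -2.1, 0.2]
grip_width: 0.355
```

Request:
{"api": "servo_tool", "payload": {
  "jaw": [1,1,1,1,1,1,1,1,1,1],
  "xyz": [
    [0,0,0.005],
    [0,0,0.01],
    [0,0,0.015],
    [0,0,0.02],
    [0,0,0.025],
    [0,0,0.03],
    [0,0,0.03],
    [0,0,0.03],
    [0,0,0.03],
    [0,0,0.03]
  ],
  "twist": [
    [0,0,0],
    [0,0,0],
    [0,0,0],
    [0,0,0],
    [0,0,0],
    [0,0,0],
    [0,0,0],
    [0,0,0],
    [0,0,0],
    [0,0,0]
  ]
}}

```text
t: 18.7
eef_pos: [0.6258, 0.229, 0.0962]
ee_rot: [0.202, 0.979, -0.0, -0.0]
contact_force: [-0.3, -1.1, -0.7]
grip_width: 0.36
```

```bash
python3 -c "
from h import *
look('w8',['red_lid_knob'])
look('s8',['red_lid_knob'],'scene')
im=cv2.imread('pics/s8.png')[180:285,350:490];cv2.imwrite('pics/s8c.png',cv2.resize(im,(800,600),interpolation=3))"
```

```text
t 18.75 [0.6258 0.229  0.0962] [ 2.020e-01  9.794e-01 -0.000e+00 -1.000e-04] F [ 0.78 -0.83 -1.1 ] w 0.352
red_lid_knob 0.71 [0.6239 0.2316 0.1096] px 329 271
t 18.85 [0.6258 0.229  0.0963] [ 2.020e-01  9.794e-01 -0.000e+00 -1.000e-04] F [ 0.06 -0.43 -0.9 ] w 0.356
red_lid_knob 0.76 [ 0.3106 -0.2007  0.0495] px 271 154
red_lid_knob 0.71 [ 0.4093 -0.0986  0.0505] px 295 176
red_lid_knob 0.61 [0.6276 0.225  0.1068] px 410 228
```

View pics/s8c.png

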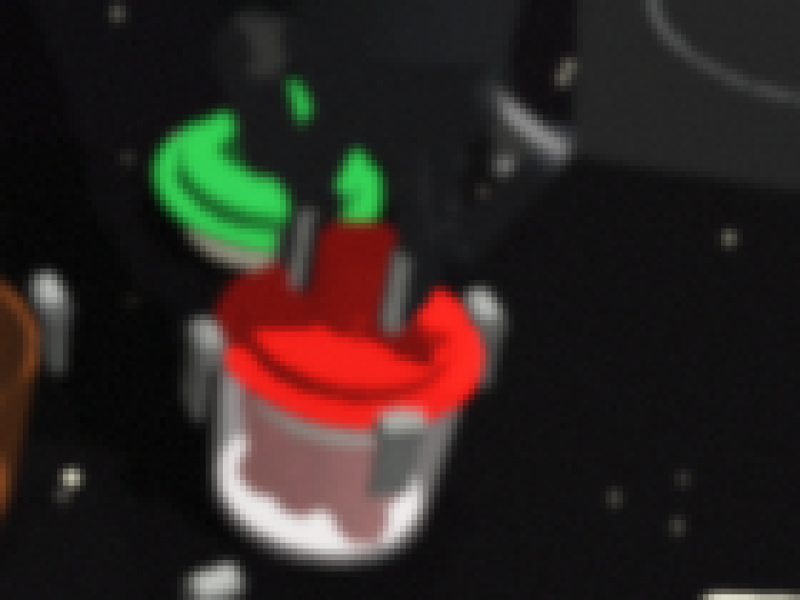

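View pics/w8.png

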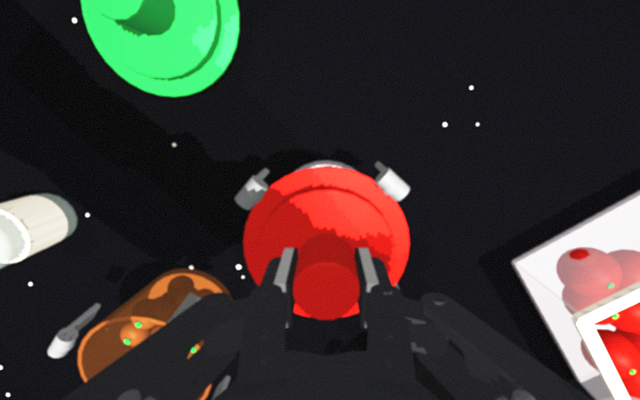

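It has snapped past the clips, and the force has dropped to about 0. The clip tops now stand above the flange. I press on until it seats on the rim.

Request:
{"api": "servo_tool", "payload": {
  "jaw": [1,1,1,1,1,1,1,1,1,1],
  "xyz": [
    [0,0,0.004],
    [0,0,0.008],
    [0,0,0.012],
    [0,0,0.016],
    [0,0,0.02],
    [0,0,0.02],
    [0,0,0.02],
    [0,0,0.02],
    [0,0,0.02],
    [0,0,0.02]
  ],
  "twist": [
    [0,0,0],
    [0,0,0],
    [0,0,0],
    [0,0,0],
    [0,0,0],
    [0,0,0],
    [0,0,0],
    [0,0,0],
    [0,0,0],
    [0,0,0]
  ]
}}

```text
t: 19.9
eef_pos: [0.626, 0.229, 0.0952]
ee_rot: [0.202, 0.979, 0.0, 0.0]
contact_force: [-3.2, -2.9, 4.8]
grip_width: 0.357
```

Request:
{"api": "servo_tool", "payload": {
  "jaw": [1,1,1,1,1,1,1,1,1,1],
  "xyz": [
    [0,0,0.005],
    [0,0,0.01],
    [0,0,0.015],
    [0,0,0.02],
    [0,0,0.02],
    [0,0,0.02],
    [0,0,0.02],
    [0,0,0.02],
    [0,0,0.02],
    [0,0,0.02]
  ],
  "twist": [
    [0,0,0],
    [0,0,0],
    [0,0,0],
    [0,0,0],
    [0,0,0],
    [0,0,0],
    [0,0,0],
    [0,0,0],
    [0,0,0],
    [0,0,0]
  ]
}}

```text
t: 20.9
eef_pos: [0.626, 0.229, 0.0951]
ee_rot: [0.202, 0.979, 0.001, 0.001]
contact_force: [-5.4, -2.9, 15.2]
grip_width: 0.356
```

It is firmly seated at 15 N with no further travel. Easing off the push, opening, then rising.

Request:
{"api": "servo_tool", "payload": {
  "jaw": [1,1,1,0.3,0.2,0.1,0,-0.1,-0.2,-0.3],
  "xyz": [
    [0,0,-0.01],
    [0,0,-0.02],
    [0,0,-0.025],
    [0,0,-0.025],
    [0,0,-0.025],
    [0,0,-0.025],
    [0,0,-0.025],
    [0,0,-0.025],
    [0,0,-0.025],
    [0,0,-0.025]
  ],
  "twist": [
    [0,0,0],
    [0,0,0],
    [0,0,0],
    [0,0,0],
    [0,0,0],
    [0,0,0],
    [0,0,0],
    [0,0,0],
    [0,0,0],
    [0,0,0]
  ]
}}

```text
t: 21.9
eef_pos: [0.6259, 0.2291, 0.0944]
ee_rot: [0.202, 0.979, -0.0, -0.0]
contact_force: [-0.2, 1.2, -0.0]
grip_width: 0.65
```

Request:
{"api": "servo_tool", "payload": {
  "jaw": [-0.4,-0.5,-0.5,-0.5,-0.5,-0.5,-0.5,-0.5,-0.5,-0.5],
  "xyz": [
    [0,0,0],
    [0,0,0],
    [0,0,-0.05],
    [0,0,-0.15],
    [0,0,-0.3],
    [0,0,-0.45],
    [0,0,-0.6],
    [0,0,-0.75],
    [0,0,-0.9],
    [0,0,-0.95]
  ],
  "twist": [
    [0,0,0],
    [0,0,0],
    [0,0,0],
    [0,0,0],
    [0,0,0],
    [0,0,0],
    [0,0,0],
    [0,0,0],
    [0,0,0],
    [0,0,0]
  ]
}}

```text
t: 22.9
eef_pos: [0.6272, 0.2295, 0.2124]
ee_rot: [0.202, 0.979, 0.002, 0.002]
contact_force: [-0.0, 0.7, -0.6]
grip_width: 0.75
```

```bash
python3 -c "
from h import *
look('w9',['red_lid_knob'])
look('s9',['red_lid_knob','green_lid_knob','spice_jar_mid'],'scene')
m=robot.camera_model('wrist')
im=cv2.imread('pics/s9.png')[180:285,350:490];cv2.imwrite('pics/s9c.png',cv2.resize(im,(800,600),interpolation=3))"
```

```text
t 22.95 [0.6272 0.2295 0.2123] [0.202  0.9794 0.0015 0.0025] F [ 0.4   0.84 -0.14] w 0.751
red_lid_knob 0.55 [0.6232 0.2274 0.1033] px 321 200
t 23.05 [0.6261 0.2291 0.2091] [2.020e-01 9.794e-01 3.000e-04 6.000e-04] F [-0.13 -0.07 -0.22] w 0.751
red_lid_knob 0.85 [0.625  0.2274 0.1072] px 411 228
red_lid_knob 0.85 [ 0.4094 -0.1018  0.0511] px 294 175
red_lid_knob 0.72 [ 0.3093 -0.2012  0.0481] px 271 154
green_lid_knob 0.82 [0.4505 0.1892 0.0463] px 399 202
green_lid_knob 0.26 [0.5409 0.0095 0.047 ] px 321 211
spice_jar_mid 0.92 [0.5396 0.0105 0.0482] px 322 210
```

View pics/s9c.png

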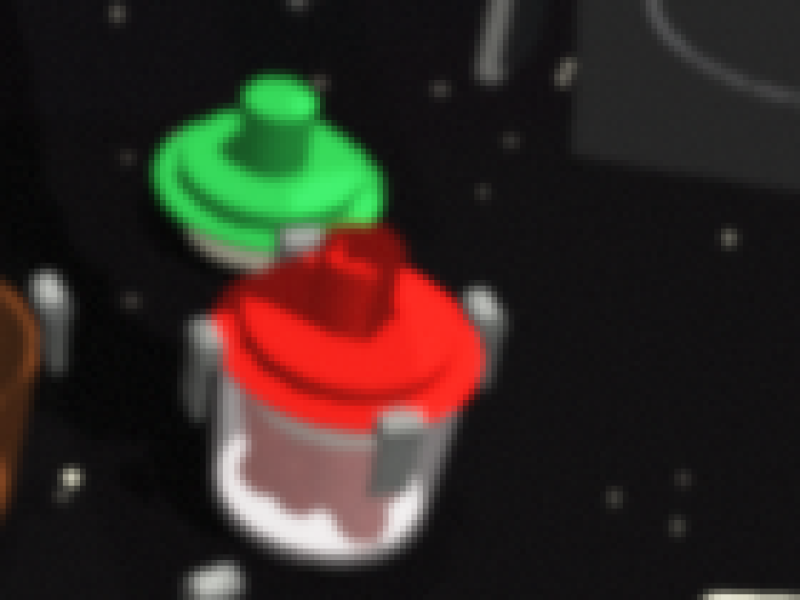

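View pics/w9.png

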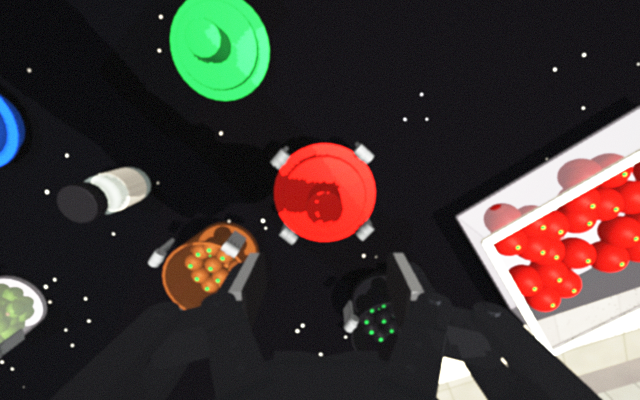

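All four clips stand evenly round the lid: (281,158), (364,153), (288,235) and (365,231). I check level and height numerically before handing in.

Run:
```python
from meas import *
ims=[]
for cam,tag,near in [("wrist","w9",(325,192)),("scene","s9",(411,240))]:
    m=robot.camera_model(cam); m["extrinsics"]=np.load(f"pics/{tag}_E.npy")
    e=fitel(lidmask(tag,near)); print(cam,np.round(e[0],1),np.round(e[1],1),round(e[2]))
    c=near;h=66 if cam=="wrist" else 44;s=400/(2*h)
    im=cv2.resize(cv2.imread(f"pics/{tag}.png")[c[1]-h:c[1]+h,c[0]-h:c[0]+h],(400,400),interpolation=3)
    for z,r,col in [(.075,.05,(0,255,0)),(.081,.05,(255,255,0)),(.089,.04,(255,255,255)),(.123,.016,(0,255,255))]:
        p=np.array([proj(m,[.6258+r*np.cos(t),.2292+r*np.sin(t),z]) for t in np.linspace(0,2*np.pi,90)])
        if r==.05: print(z,[np.round(v,1) for v in cv2.fitEllipse(p.astype(np.float32))])
        cv2.polylines(im,[((p-np.array(c)+h+.5)*s).round().astype(np.int32)],True,col,1)
    ims.append(im)
cv2.imwrite("pics/fin.png",np.hstack(ims))
```

```text
wrist [324.5 192. ] [101.  103.9] 89
0.075 [array([324.5, 190.9]), array([ 97.3, 100.7]), np.float64(90.6)]
0.081 [array([324.5, 192.5]), array([ 99.1, 102.7]), np.float64(90.6)]
scene [410.9 237.4] [36. 48.] 106
0.075 [array([410. , 240.2]), array([29. , 47.2]), np.float64(100.9)]
0.081 [array([410.4, 238.1]), array([29. , 47.4]), np.float64(100.8)]
```

View pics/fin.png

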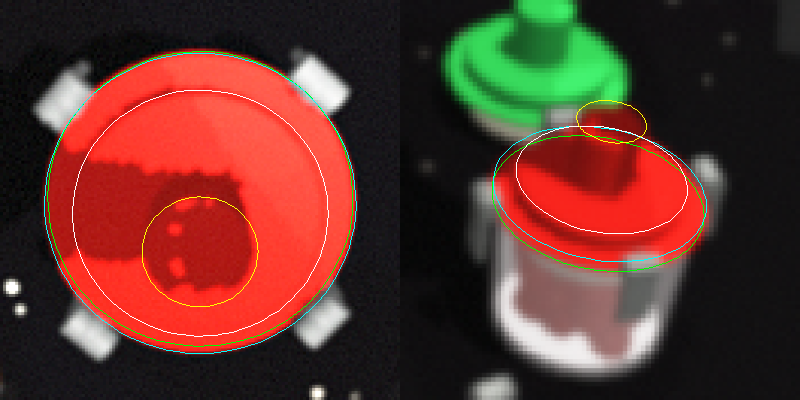

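The wrist overlay fits a level lid at full depth. The scene flange edge is slightly ambiguous, so I compare its lower edge with the level lid held in the gripper (s7). This takes no robot time.

Run:
```python
from meas import *
def low(tag,near):
    im=cv2.imread(f"pics/{tag}.png"); im=cv2.resize(im[190:290,350:470],None,fx=8,fy=8,interpolation=3); b,g,r=[im[:,:,i].astype(int) for i in range(3)]
    m=((r>90)&(r>2.2*g)&(r>2.2*b)); m[620:]=0
    return {c:(np.where(m[:,c*8])[0].max()/8+190) for c in range(38,68,3) if m[:,c*8].any()}
a=low("s7",0);b=low("s9",0);d=low("s8",0)
for c in a: print(c+350,a[c],d.get(c),b.get(c), round(b.get(c,0)-a[c],2),round(b.get(c,0)-d.get(c,0),2))
```

```text
391 239.875 245.875 246.875 7.0 1.0
394 241.875 248.875 249.875 8.0 1.0
397 244.875 250.875 250.875 6.0 0.0
400 245.875 251.875 252.875 7.0 1.0
403 246.875 252.875 253.875 7.0 1.0
406 247.875 253.875 254.875 7.0 1.0
409 248.875 254.875 254.875 6.0 0.0
412 248.875 254.875 255.875 7.0 1.0
415 248.875 253.875 254.875 6.0 1.0
```

The lower edge moved down evenly all along: 6–8 px from the held, level lid and 0–1 px in the last press. So the lid sits level. Handing in.

```bash
python3 -c "
from bench import robot
print(robot.job_done(), robot.observe()['t'])"
```

```text
the job is handed in; nothing more can be done
the job is handed in; nothing more can be done
```

The red lid is snapped onto the tub of red tomatoes and sits level and fully down. I handed the job in at about 23 s of the 38 s allowed. I gripped it by the knob, carried it across, lowered it onto the clips and pressed straight down. It snapped at under about 5 N, and I then seated it with about 15 N before letting go and backing off.

**Last checks:**
- **Lid height:** the final views put the knob centre at z = 0.103 to 0.107 m, against 0.106 m expected. The gripper's stopping height gave about 0.1066 m.
- **Level:** the wrist view fits a level lid at full depth with all four clips round it. In the scene view the lid's lower edge shifted evenly, apart from the right-hand part hidden by a clip. A direct outline overlay there was about 1 px ambiguous at the right edge, so I settled it with that edge comparison.
- **Other things:** the green lid and spice jar were where they started, to within the network's accuracy. The gripper was clear of everything.

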